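Tidy the dresser tray

ROBOT

A 6-joint arm with a two-finger parallel gripper is mounted at the origin on the work surface. World frame = base frame: x ahead of the robot, y to its left, z up, the work surface at z = 0. Lengths are in mm, angles in rad, forces in N, time in s.
With the tool pointing down it reaches from about 300 to 775 mm from the base axis. Payload 14.6 kg.
Tool frame: the origin (TCP) lies at the very end of the fingers, on their centre line; the grasp point (between the pads) lies 19 mm behind it (hold_point_z is the distance from the TCP to the grasp point, in mm); z points along the fingers, y is the line along which they close (so a half turn about z gives the same grasp; the last joint's range is limited). The gripper opens to 94 mm and grips with 3 to 60 N. Pads are 16 mm wide; open, the fingers measure 119 mm over their backs; the gripper's body (75 mm by 177 mm) begins 78 mm behind the grasp point.
Start: joints at [1.282, 0.3, 1.521, -0, 1.321, -0.067], TCP at [120.99, 536.517, 205.446] pointing down, gripper open.
Joint ranges: [-3.03, 3.03], [-0.79, 2.21], [0.23, 2.52], [-1.04, 4.18], [0, 3.07], [-2.55, 2.55]. Speed limits (rad/s): [2.22, 2.22, 2.57, 3.14, 3.14, 3.14].

INTERFACE

Orientations are given as a unit quaternion [x, y, z, w].
In Python, from workcell import state, camera, camera_params, finish_job, hold_point_z gives the robot as it stands.
- The arm moves only by the tool carry_out, never from a script. Its argument "moves" is a list of rows, each an object of numbers: "fingers": the opening, from -1 (shut) to 1 (fully open), so that 0 is half open; "x", "y", "z": the shift along the tool's x, y, z in units of 0.2 m (1.0 is 0.2 m); "roll": the turn about the tool's z in units of 60 degrees (1.0 is 60 degrees). In form: [{"fingers": .., "x": .., "y": .., "z": .., "roll": ..}, ...]. A call has 1 to 12 rows; each row is the pose to reach, as a shift and turn from the pose commanded when the call began, along the tool's axes at that moment; what a row does not reach only later rows make up. A row lasts 1/10 s, in which the tool goes at most 50 mm and 8.59 degrees, less where a joint would pass 70% of its speed; a pose out of reach is approached as far as the arm can. A call with a number of a shift or a turn outside -1 to 1 is refused whole. A call with a gripper value outside its range is refused whole. The fingers move at their own pace and stop on an object; the grip force is fixed at half the most. Time passes only in rows, so rows that repeat a pose let the fingers close. It gives the time, the measured TCP pose, the force, the opening and the grip force at its end, in the units of the state.
- state(): the state, without advancing time (a new reading comes with each control period).
- camera(name): name is "side" or "top" or "wrist"; returns the picture (400x640x3 uint8, red, green, blue); there is no depth.
- camera_params(name): a dict with "intrinsics" (3x3 intrinsics, pixels), "rvec" (rotation vector, rad) and "tvec" (3), from world to camera coordinates, as OpenCV has them. Camera axes: x right, y down, z forward; pixel columns grow to the right and rows downward; lengths in mm; the calibration is good to about 2 mm. A picture is of the moment at which its call begins: read the wrist's pose just before it. camera_params takes no time and is no camera call; for the wrist camera it gives the pose at the moment of the call.
- finish_job(): hands the job in; it is judged then, once.
The state is a dict: "clock": time; "joint_pos": joint angles; "qd": joint speeds; "effort": joint torques, N m; "ee_pos": TCP position; "ee_rot": TCP orientation; "contact_force": force on the tool from outside, world axes, zero at the start; "wrist_torque": the same for the moment, N m; "width": finger opening in mm; "gripper_force": force on a finger pad.
Only numpy, scipy, OpenCV 4.12 (cv2) and the standard library are available. Lean on these libraries where they do the work, as an engineer would, in place of code of your own. Each camera call takes 0.05 s, during which the arm holds its last target. There are 200 camera calls.

TASK

Tidy the dresser: put both steel hair grips into the oak box that stands on the smoked glass tray, and then close the box by setting its loose oak lid squarely on top. Lay the red compact, right way up, wholly on the round cork coaster on the same tray. Leave the tortoiseshell hair grip, the white compact and the glass tumbler where they are.

Things in the scene. Friction and masses are not known exactly. Their poses are not given: they have to be found in the camera images.
- grip1_c (a point): Steel (pale silver, almost white) hair grip, a closed beak clip lying flat on the dresser: 66 long (its x axis) x 11 wide (y) x 13 mm high, about 18 g; the point is its centre, 6.5 mm above its underside.
- grip2_c (a point): The second steel hair grip, the same in every way; the point is its centre, 6.5 mm above its underside.
- compact_red_c (a point): Red plastic compact, a closed round case 58 mm across and 18 mm high, about 50 g, lying flat on the dresser, right way up (z up); the point is its centre, 9 mm above its underside.
- lid_handle (a point): Loose lid of the oak box, lying flat on the dresser: an oak slab 96 (its x) x 120 (its y) x 8 mm, about 80 g, with a dark wooden bar handle upright on the middle of its top, 16 mm wide (x), 50 mm long (y), 24 mm high. The point is the centre of the bar, 20 mm above the lid's underside and 12 mm above the slab's top. Either way round fits.
- oakbox: Oak box without its lid, fixed on the tray, open at the top: outside 88 (its x) x 112 (its y) x 45 mm high, walls and floor 6 mm thick, so 76 x 100 mm inside and 39 mm deep. Origin: centre of its underside, 6 mm above the dresser top. The lid, set on it, overhangs 4 mm all round.
- coaster: Round cork coaster fixed on the tray, 86 mm across, 3 mm thick; origin: centre of its underside, 6 mm above the dresser top.
- tray: Smoked glass tray with a brass edge, fixed on the dresser: 420 (its x, pointing away from the robot) x 190 mm (y), glass 6 mm thick, edge 14 mm high. Origin: centre of its underside, on the dresser top. It carries the oak box and the coaster, one behind the other in either order, and at its far end (165 mm along +x from the origin) a fixed white ceramic hand for rings, 125 mm high over the dresser, 80 mm wide (y), 56 mm deep (x).
- grip_brown_c (a point): Tortoiseshell (dark brown plastic) hair grip, same shape and size as the steel ones: not wanted, stays where it lies. The point is its centre.
- compact_white_c (a point): White plastic compact, same shape and size as the red one: not wanted, stays where it lies. The point is its centre.
- tumbler: Empty glass tumbler standing on the dresser, 72 mm across the rim, 90 mm high: stays where it stands. Origin: centre of its underside.
Not all that is in view belongs to the job. Leave any turquoise look-alike of the part that bears lid_handle alone.

How it is judged (in metres and radians):
On the way, in this order (a step that is already met when the one before it is completed fails the run):
1. both steel hair grips lie in the oak box (x of grip1_c in the frame of oakbox between -0.038 and 0.038 m and y of grip1_c in the frame of oakbox between -0.05 and 0.05 m and z of grip1_c in the frame of oakbox between 0.005 and 0.042 m and x of grip2_c in the frame of oakbox between -0.038 and 0.038 m and y of grip2_c in the frame of oakbox between -0.05 and 0.05 m and z of grip2_c in the frame of oakbox between 0.005 and 0.042 m), for 0.2 s.
2. the lid is then set on the box, with the grips inside (all of step 1 and horizontal distance between lid_handle and oakbox below 0.01 m and angle between the x axis of lid_handle and the x axis of oakbox, either way round below 0.2 rad and angle between lid_handle's own z axis and vertical below 0.06 rad and z of lid_handle in the frame of oakbox between 0.061 and 0.069 m), for 0.2 s.
At the end, for the whole second after the job is handed in: Both steel grips are in the oak box; the lid lies level on its rim, centred within 10 mm and square within 0.2 rad (either way round); the red compact lies flat, right way up, on the coaster, centred within 14 mm; all four at rest (all of step 2 and horizontal distance between compact_red_c and coaster below 0.014 m and angle between compact_red_c's own z axis and vertical below 0.1 rad and z of compact_red_c in the frame of coaster between 0.009 and 0.016 m and linear speed of each of grip1, grip2, lid, compact_red below 0.02 m/s); the robot touches nothing.
It fails at once if the tortoiseshell grip is moved more than 15 mm (distance of grip_brown_c from where it was at the start of the episode above 0.015 m).
It fails at once if the white compact is moved more than 15 mm (distance of compact_white_c from where it was at the start of the episode above 0.015 m).
It fails at once if the tumbler is moved more than 15 mm or tipped (distance of tumbler from where it was at the start of the episode above 0.015 m or angle between tumbler's own z axis and vertical above 0.3 rad).
It also fails if it takes over 102 s, if anything falls off the work surface, if the arm or the gripper's body presses on something with over 40 N, if the wrist force passes 120 N, or if a joint passes its speed limit or range.

## Working session

There is one attempt and no reset: what is moved stays moved. The work goes in short steps, Python scripts to look and compute and a tool call to move; the robot and the scene stay as the last step left them, time stands still between calls to the robot, and variables do not carry over. Pictures are saved under pics/ and viewed, at most 14 in all, crops included, and the job is handed in when it is done.

Besides the shell and the picture viewer there is one more tool, called after "Emit:" as name(argument=value, ...) on one line, values as JSON. carry_out: Moves the arm, as the interface text tells. Its arguments: {"type":"object","properties":{"moves":{"type":"array"}},"required":["moves"]}

```bash
mkdir -p pics; ls
python3 - <<'E'
from workcell import *
import cv2
print(state(), hold_point_z)
for n in ("top","side","wrist"):
    p=camera_params(n); print(n,p)
    cv2.imwrite(f"pics/{n}0.png",cv2.cvtColor(camera(n),cv2.COLOR_RGB2BGR))
E
```

```text
pics
{'clock': 0.0, 'joint_pos': array([ 1.28238399e+00,  3.00485494e-01,  1.52157955e+00, -1.97716583e-05,
        1.32068573e+00, -6.65839845e-02]), 'qd': array([ 1.48687873e-03,  7.22930028e-05, -1.25406664e-03, -2.12114807e-03,
        4.53704358e-04,  1.56365880e-03]), 'effort': array([ 1.86347620e-04, -5.31804156e+01, -3.52746892e+01,  7.08380900e-02,
        2.43949756e-02, -2.31026569e-06]), 'ee_pos': array([120.93287969, 536.27430053, 204.87907843]), 'ee_rot': array([ 1.10684448e-01,  9.93855431e-01, -5.71653147e-04, -9.28168990e-05]), 'contact_force': array([ 0.66196306,  0.7932017 , -0.14400484]), 'wrist_torque': array([ 0.02904167,  0.02840847, -0.01681516]), 'gripper_force': 0.0, 'width': 93.6718378579631} 18.8
top {'intrinsics': array([[389.94159669,   0.        , 313.62102354],
       [  0.        , 389.94159669, 200.83498653],
       [  0.        ,   0.        ,   1.        ]]), 'rvec': array([ 2.15732519, -2.06153927,  0.22457745]), 'tvec': array([ -31.63639716,  529.81644439, 1030.23539683])}
side {'intrinsics': array([[380.80852524,   0.        , 311.67566949],
       [  0.        , 380.80852524, 197.29199429],
       [  0.        ,   0.        ,   1.        ]]), 'rvec': array([ 0.04259188, -2.9211777 ,  1.12861537]), 'tvec': array([498.1756944 ,  46.24175146, 905.25591503])}
wrist {'intrinsics': array([[291.9315377 ,   0.        , 323.11652581],
       [  0.        , 291.9315377 , 200.9190397 ],
       [  0.        ,   0.        ,   1.        ]]), 'rvec': array([-2.29491839, -1.83846131, -0.22667529]), 'tvec': array([-549.10410834,  -25.79098722,  390.6101177 ])}
```

View pics/top0.png

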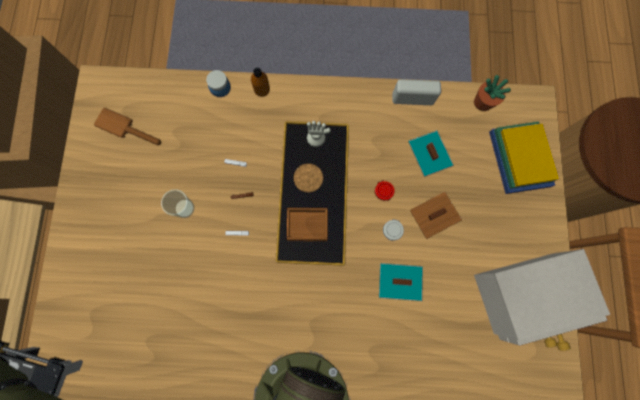

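View pics/side0.png

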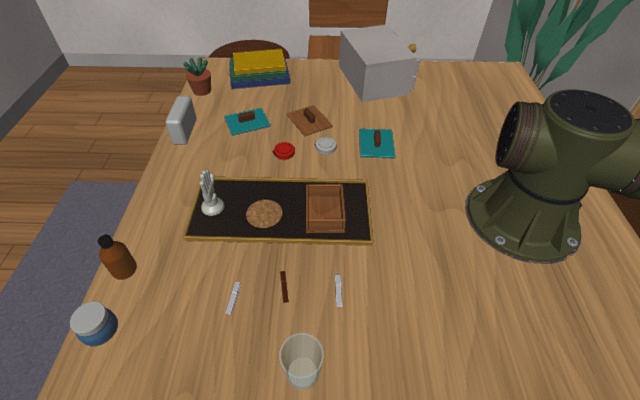

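The top view shows these objects (pixels):
- **Steel grips:** about (235,162) and (237,233), both pale silver. The brown grip is between them at (242,195).
- **Compacts:** red at (385,190), white at (394,230).
- **Oak lid:** (436,215), oak-coloured with a dark bar. The look-alikes at (431,153) and (402,282) are turquoise, so they are not it.
- **Tray:** box at (307,224), coaster at (308,178), ceramic hand at (317,133).
- **Tumbler:** (177,204).

The oak slab at (115,122) with a handle is a brush, not the lid.

```bash
cat > h.py <<'E'
import numpy as np, cv2
from workcell import *
def ray(p,uv):
    R=cv2.Rodrigues(p["rvec"])[0]; K=p["intrinsics"]
    d=R.T@np.linalg.inv(K)@np.array([uv[0],uv[1],1.]); c=-R.T@p["tvec"]
    return c,d
def onplane(p,uv,z):
    c,d=ray(p,uv); return (c+d*(z-c[2])/d[2])[:2]
def proj(p,X):
    return cv2.projectPoints(np.array([X],float),p["rvec"],p["tvec"],p["intrinsics"],None)[0].ravel()
def blob(mask,roi):
    """largest contour in roi x0,y0,x1,y1"""
    x0,y0,x1,y1=roi; m=np.zeros_like(mask); m[y0:y1,x0:x1]=mask[y0:y1,x0:x1]
    cs=cv2.findContours(m,cv2.RETR_EXTERNAL,cv2.CHAIN_APPROX_NONE)[0]
    return max(cs,key=cv2.contourArea)[:,0,:].astype(float)
def rect(p,cnt,z):
    w=np.array([onplane(p,u,z) for u in cnt],np.float32)
    return w,cv2.minAreaRect(w)
E
python3 - <<'E'
from h import *
def go(n,rois):
    im=cv2.imread(f"pics/{n}0.png"); hsv=cv2.cvtColor(im,cv2.COLOR_BGR2HSV); p=camera_params(n)
    H,S,V=[hsv[...,i].astype(int) for i in range(3)]
    M={'steel':(S<60)&(V>150),'brown':V<110,'red':((H<6)|(H>174))&(S>190)&(V>110),'dark':V<85,'tray':V<60}
    for name,(k,roi,z) in rois.items():
        c=blob((M[k]*255).astype(np.uint8),roi); w,r=rect(p,c,z)
        print(n,name,np.round(c.mean(0)),'c',np.round(r[0],1),'size',np.round(r[1],1),'ang',round(r[2],1))
go('top',{'g1':('steel',(215,150,255,175),10),'g2':('steel',(215,222,255,245),10),'br':('brown',(220,185,262,205),10),
 'red':('red',(365,175,400,205),18),'white':('steel',(380,217,407,243),18),'bar':('dark',(422,200,450,228),32)})
go('side',{'g1':('steel',(220,275,245,320),10),'g2':('steel',(325,268,350,312),10),
 'red':('red',(265,135,300,165),16),'bar':('dark',(300,105,318,126),32)})
im=cv2.imread("pics/top0.png")
a=cv2.resize(im[110:270,215:465],None,fx=3.2,fy=3.2,interpolation=cv2.INTER_CUBIC)
cv2.imwrite("pics/topcrop.png",a)
E
```

```text
top g1 [235. 162.] c [647.1 231.2] size [65.5 14. ] ang 82.0
top g2 [237. 233.] c [436.7 208.4] size [11.5 65.8] ang 2.6
top br [242. 195.] c [547.  201.6] size [11.9 59. ] ang 12.4
top red [384. 190.] c [ 580.4 -210.3] size [53.9 52.4] ang 0.1
top white [393. 229.] c [ 466.9 -237.5] size [53.4 53.8] ang 46.3
top bar [437. 214.] c [ 514.5 -358.3] size [11.3 52.3] ang 28.7
side g1 [232. 297.] c [648.1 233.3] size [70. 12.] ang 82.5
side g2 [338. 290.] c [439.5 211.1] size [10.6 68.8] ang 1.2
side red [284. 150.] c [ 583.4 -205.8] size [66.9 54.7] ang 68.0
side bar [309. 115.] c [ 515.6 -345.1] size [26.5 68.3] ang 27.7
```

View pics/topcrop.png

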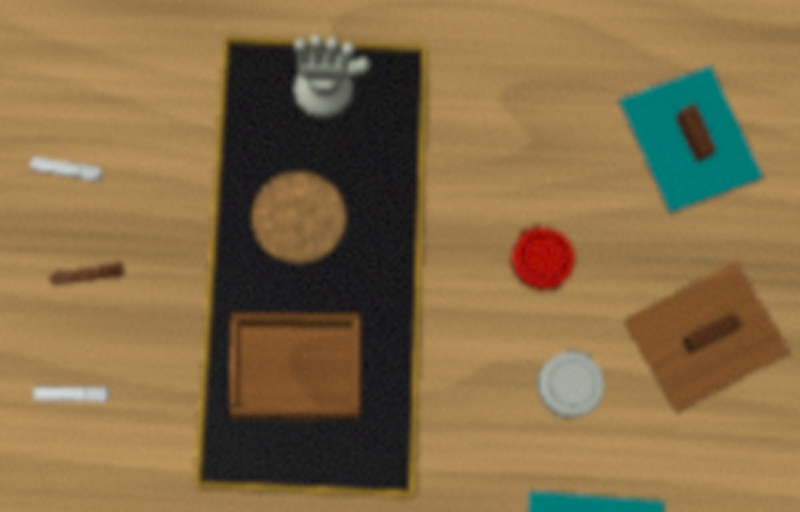

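The enlarged crop confirms the choices: steel grips at crop (65,168) and (70,394), dark tortoiseshell grip at (87,273), and oak lid with dark bar at (712,333) versus the turquoise decoy at (690,140). Next I measure the tray items and write a move helper.

```bash
cat >> h.py <<'E'
def cmd(x,y,z,th=None):
    """shift/roll in move units from the current pose to world TCP (x,y,z), tool-y heading th (deg, mod 180)"""
    from scipy.spatial.transform import Rotation as Ro
    s=state(); R=Ro.from_quat(s["ee_rot"]).as_matrix(); h=np.degrees(np.arctan2(R[1,1],R[0,1]))
    d=R.T@(np.array([x,y,z])-s["ee_pos"])/200
    r=0 if th is None else -((th-h+90)%180-90)/60
    print('t',round(s['clock'],2),'pos',np.round(s['ee_pos'],1),'head',round(h,1),'w',round(s['width'],1),'-> xyz',np.round(d,3),'roll',round(r,3))
E
python3 - <<'E'
from h import *
im=cv2.imread("pics/top0.png"); hsv=cv2.cvtColor(im,cv2.COLOR_BGR2HSV); p=camera_params("top")
print('cam',ray(p,(0,0))[0])
m=((hsv[...,1]>70)&(hsv[...,2]>55)&(hsv[...,0]<25)).astype(np.uint8)*255
for n,roi,zs in (('box',(284,203,334,246),(51,)),('coaster',(288,158,330,198),(9,))):
    c=blob(m,roi)
    for z in zs:
        w,r=rect(p,c,z); print(n,c.min(0),c.max(0),np.round(r[0],1),np.round(r[1],1),round(r[2],1))
d=(hsv[...,2]<60).astype(np.uint8)*255
w,r=rect(p,blob(d,(270,115,360,270)),8); print('tray',r)
m=((hsv[...,1]>130)&(hsv[...,2]<165)&(hsv[...,0]<25)).astype(np.uint8)*255
w,r=rect(p,blob(m,(405,190,465,240)),8);print('lid slab',r)
m=((hsv[...,1]<110)).astype(np.uint8)*255
w,r=rect(p,blob(m,(155,185,198,222)),45);print('tumbler',r)
pw=camera_params("wrist"); print('wristcam',ray(pw,(320,200)))
cmd(438,210,205,2)
E
```

```text
cam [ 302.5087068   -12.26334454 1118.67304962]
box [286. 207.] [327. 240.] [467.3   9.4] [ 92.2 114.2] 2.6
coaster [293. 163.] [323. 192.] [610.8  12.4] [88.6 88.5] 2.7
tray ((573.5887451171875, -4.1355743408203125), (410.5674743652344, 180.2549591064453), 0.0015792460180819035)
lid slab ((520.4639282226562, -361.4183349609375), (120.95097351074219, 149.14224243164062), 29.63042640686035)
tumbler ((510.3507080078125, 373.92999267578125), (98.68306732177734, 77.2155532836914), 78.61973571777344)
wristcam (array([ 51.43157985, 551.43933194, 384.83332014]), array([ 0.23241913, -0.06342117, -0.97060959]))
t 0.15 pos [120.9 536.3 205. ] head 77.3 w 94.4 -> xyz [-1.905e+00 -1.243e+00  1.000e-03] roll 1.255
```

View pics/wrist0.png

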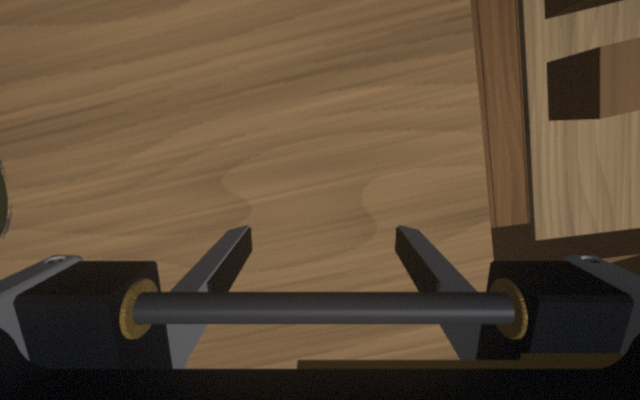

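The wrist view shows bare dresser, with the fingertips at (240,235) and (408,235); the camera looks along the tool's -x. The measured sizes agree with those given: grips 66x12, box 92x114 (its near face adds about 4 mm), coaster 88. Now I move over grip 2.

Emit:
carry_out(moves=[{"fingers":-0.2,"x":-0.25,"y":-0.16,"z":0,"roll":0.14},{"fingers":-0.2,"x":-0.5,"y":-0.32,"z":0,"roll":0.28},{"fingers":-0.2,"x":-0.7,"y":-0.45,"z":0,"roll":0.42},{"fingers":-0.2,"x":-0.85,"y":-0.56,"z":0,"roll":0.56},{"fingers":-0.2,"x":-0.95,"y":-0.62,"z":0,"roll":0.63},{"fingers":-0.2,"x":-0.95,"y":-0.62,"z":0,"roll":0.63}])

```text
clock: 0.75
ee_pos: [280.9, 371.8, 205.5]
ee_rot: [0.429, 0.903, -0.0, 0.0]
contact_force: [0.0, -0.3, 0.3]
width: 49.4
gripper_force: 0.0
```

```bash
python3 -c "
from h import *
cmd(438,210,140,2)"
```

```text
t 0.75 pos [280.9 371.8 205.5] head 39.2 w 49.4 -> xyz [-1.124  0.098  0.328] roll 0.619
```

Emit:
carry_out(moves=[{"fingers":-0.2,"x":-0.25,"y":0.03,"z":0,"roll":0.14},{"fingers":-0.2,"x":-0.5,"y":0.06,"z":0.1,"roll":0.28},{"fingers":-0.2,"x":-0.7,"y":0.08,"z":0.2,"roll":0.42},{"fingers":-0.2,"x":-0.88,"y":0.1,"z":0.3,"roll":0.56},{"fingers":-0.2,"x":-1,"y":0.1,"z":0.33,"roll":0.62},{"fingers":-0.2,"x":-1,"y":0.1,"z":0.33,"roll":0.62},{"fingers":-0.2,"x":-1,"y":0.1,"z":0.33,"roll":0.62}])

```text
clock: 1.45
ee_pos: [421.4, 232.7, 139.4]
ee_rot: [0.692, 0.722, -0.0, -0.0]
contact_force: [-0.7, -0.0, 0.2]
width: 37.8
gripper_force: 0.0
```

```bash
cat >> h.py <<'E'
def shot(n,name):
    p=camera_params(n); im=cv2.cvtColor(camera(n),cv2.COLOR_RGB2BGR); cv2.imwrite(f"pics/{name}.png",im)
    return p,im,cv2.cvtColor(im,cv2.COLOR_BGR2HSV).astype(int)
E
python3 - <<'E'
from h import *
p,im,hsv=shot("wrist","w_g2")
m=((hsv[...,1]<60)&(hsv[...,2]>130)).astype(np.uint8)*255
print([ (round(proj(p,(438+a,210+b,10))[0]),round(proj(p,(438+a,210+b,10))[1])) for a,b in ((0,-33),(0,33))])
c=blob(m,(100,50,540,320)); print(c.min(0),c.max(0)); print(rect(p,c,11)[1])
cmd(438,210,60,2)
E
```

```text
[(336, 243), (340, 185)]
[398.  50.] [434.  86.]
((505.3801574707031, 362.71875), (36.175201416015625, 32.55513000488281), 2.4906036853790283)
t 1.5 pos [421.3 233.1 139.7] head 2.4 w 37.8 -> xyz [-0.119  0.079  0.398] roll 0.007
```

View pics/w_g2.png

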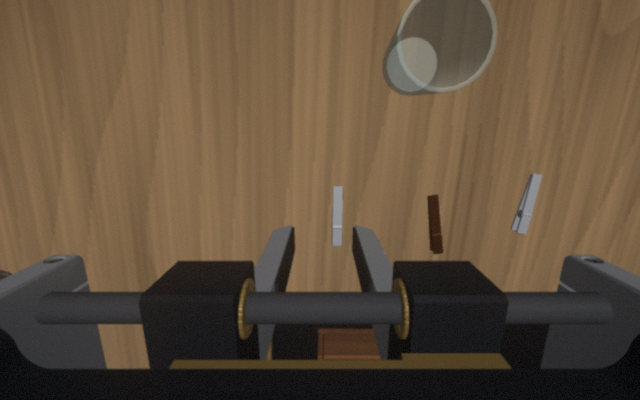

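The wrist view shows grip 2 at (338,215), the brown grip at (435,223), grip 1 at (527,204) and the tumbler at the top. My predicted span (336-340, 185-243) coincides with grip 2. I refine both steel grips from this same picture.

Run:
```python
from h import *
p=camera_params("wrist"); hsv=cv2.cvtColor(cv2.imread("pics/w_g2.png"),cv2.COLOR_BGR2HSV)
m=((hsv[...,1]<60)&(hsv[...,2]>110)).astype(np.uint8)*255
for roi in ((325,175,350,255),(505,165,550,245)):
    c=blob(m,roi); r=rect(p,c,11)[1]; print(c.min(0),c.max(0),np.round(r[0],1),np.round(r[1],1),round(r[2],1))
cmd(438,209,40,2)
```

```text
[332. 186.] [342. 245.] [437.1 208.9] [11.2 68. ] 3.0
[518. 173.] [542. 234.] [646.4 231.8] [68.7 11. ] 87.1
t 1.5 pos [421.3 233.1 139.7] head 2.4 w 37.8 -> xyz [-0.124  0.079  0.498] roll 0.007
```

Emit:
carry_out(moves=[{"fingers":-0.2,"x":-0.12,"y":0.075,"z":0.1,"roll":0},{"fingers":-0.2,"x":-0.123,"y":0.075,"z":0.3,"roll":0},{"fingers":-0.2,"x":-0.123,"y":0.075,"z":0.5,"roll":0},{"fingers":-0.2,"x":-0.123,"y":0.075,"z":0.62,"roll":0},{"fingers":-0.2,"x":-0.123,"y":0.075,"z":0.68,"roll":0},{"fingers":-0.2,"x":-0.123,"y":0.075,"z":0.685,"roll":0},{"fingers":-1,"x":-0.123,"y":0.075,"z":0.685,"roll":0},{"fingers":-1,"x":-0.123,"y":0.075,"z":0.685,"roll":0},{"fingers":-1,"x":-0.123,"y":0.075,"z":0.685,"roll":0},{"fingers":-1,"x":-0.123,"y":0.075,"z":0.685,"roll":0}])

```text
clock: 2.5
ee_pos: [438.1, 208.3, 3.2]
ee_rot: [0.693, 0.721, 0.001, 0.0]
contact_force: [-1.3, 0.2, 6.9]
width: 10.2
gripper_force: 30.0
```

```bash
python3 -c "
from h import *
cmd(455,9.5,120,2)"
```

```text
t 2.5 pos [438.1 208.3   3.2] head 2.3 w 10.2 -> xyz [-0.997  0.046 -0.584] roll 0.005
```

Emit:
carry_out(moves=[{"fingers":-1,"x":0,"y":0,"z":-0.15,"roll":0},{"fingers":-1,"x":0,"y":0,"z":-0.35,"roll":0},{"fingers":-1,"x":-0.05,"y":0.01,"z":-0.55,"roll":0},{"fingers":-1,"x":-0.25,"y":0.03,"z":-0.7,"roll":0},{"fingers":-1,"x":-0.45,"y":0.05,"z":-0.75,"roll":0},{"fingers":-1,"x":-0.7,"y":0.06,"z":-0.75,"roll":0},{"fingers":-1,"x":-0.9,"y":0.08,"z":-0.75,"roll":0},{"fingers":-1,"x":-1,"y":0.1,"z":-0.75,"roll":0},{"fingers":-1,"x":-1,"y":0.1,"z":-0.75,"roll":0}])

```text
clock: 3.4
ee_pos: [465.9, 7.1, 152.8]
ee_rot: [0.694, 0.72, 0.0, 0.0]
contact_force: [-0.4, 0.3, -0.5]
width: 10.6
gripper_force: 30.0
```

Emit:
carry_out(moves=[{"fingers":-1,"x":-0.2,"y":0,"z":0,"roll":0},{"fingers":-1,"x":-0.4,"y":0,"z":0,"roll":0},{"fingers":-1,"x":-0.4,"y":0,"z":0,"roll":0},{"fingers":-1,"x":-0.4,"y":0,"z":0,"roll":0},{"fingers":-1,"x":-0.4,"y":0,"z":0,"roll":0}])

```text
clock: 3.9
ee_pos: [468.8, -69.6, 152.5]
ee_rot: [0.692, 0.721, 0.0, -0.0]
contact_force: [-0.5, 0.5, -1.0]
width: 10.5
gripper_force: 30.0
```

Run:
```python
from h import *
p,im,hsv=shot("wrist","w_box"); np.savez("pics/w_box.npz",**p)
cmd(455,9.5,120,2)
```

```text
t 3.95 pos [468.9 -69.5 152.5] head 2.4 w 10.7 -> xyz [ 0.398 -0.053  0.163] roll 0.006
```

View pics/w_box.png

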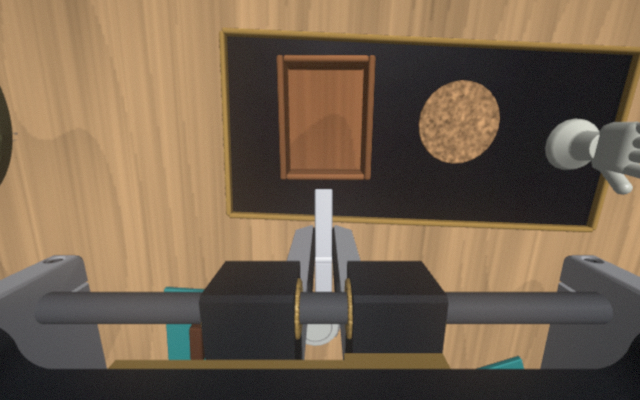

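This shows grip 2 held at (323,225), the box rim at (278-376, 55-181) and the coaster centred at (459,121).

Run:
```python
from h import *
p=np.load("pics/w_box.npz"); p={k:p[k] for k in p}
hsv=cv2.cvtColor(cv2.imread("pics/w_box.png"),cv2.COLOR_BGR2HSV)
print('cam',ray(p,(0,0))[0])
m=((hsv[...,1]>70)&(hsv[...,2]>55)&(hsv[...,0]<25)).astype(np.uint8)*255
for n,roi,z in (('box',(265,48,390,186),51),('coaster',(405,70,515,175),9)):
    c=blob(m,roi); w,r=rect(p,c,z); print(n,c.min(0),c.max(0),np.round(r[0],1),np.round(r[1],1),round(r[2],1))
    print(np.round(cv2.boxPoints(r),1).tolist())
```

```text
cam [4.64901660e+02 7.01409046e-02 3.32310384e+02]
box [276.  54.] [375. 180.] [466.7   7.1] [ 89.1 112.6] 2.4
[[419.79998779296875, 61.5], [424.6000061035156, -51.0], [513.5999755859375, -47.20000076293945], [508.79998779296875, 65.30000305175781]]
coaster [418.  80.] [499. 163.] [609.8  11.5] [87.1 85.8] 2.5
[[564.4000244140625, 52.5], [568.0999755859375, -33.20000076293945], [655.0999755859375, -29.5], [651.4000244140625, 56.20000076293945]]
```

Emit:
carry_out(moves=[{"fingers":-1,"x":0.2,"y":-0.04,"z":0,"roll":0},{"fingers":-1,"x":0.388,"y":-0.068,"z":0,"roll":0},{"fingers":-1,"x":0.388,"y":-0.068,"z":0.1,"roll":0},{"fingers":-1,"x":0.388,"y":-0.068,"z":0.25,"roll":0},{"fingers":-1,"x":0.388,"y":-0.068,"z":0.4,"roll":0},{"fingers":-1,"x":0.388,"y":-0.068,"z":0.53,"roll":0},{"fingers":-1,"x":0.388,"y":-0.068,"z":0.63,"roll":0},{"fingers":-1,"x":0.388,"y":-0.068,"z":0.67,"roll":0},{"fingers":-1,"x":0.388,"y":-0.068,"z":0.67,"roll":0}])

```text
clock: 4.85
ee_pos: [451.7, 6.9, 18.0]
ee_rot: [0.692, 0.721, -0.0, -0.001]
contact_force: [0.7, 0.2, -0.4]
width: 10.6
gripper_force: 30.0
```

Emit:
carry_out(moves=[{"fingers":-0.66,"x":0,"y":0,"z":0,"roll":0},{"fingers":-0.66,"x":0,"y":0,"z":0,"roll":0},{"fingers":-0.66,"x":0,"y":0,"z":0,"roll":0},{"fingers":-0.66,"x":0,"y":0,"z":-0.1,"roll":0},{"fingers":-0.66,"x":0,"y":0,"z":-0.25,"roll":0},{"fingers":-0.66,"x":0,"y":0,"z":-0.45,"roll":0},{"fingers":-0.5,"x":0,"y":0,"z":-0.65,"roll":0},{"fingers":-0.2,"x":0,"y":0,"z":-0.68,"roll":0},{"fingers":-0.2,"x":0,"y":0,"z":-0.68,"roll":0}])

```text
clock: 5.75
ee_pos: [452.6, 6.1, 155.6]
ee_rot: [0.693, 0.721, 0.001, 0.001]
contact_force: [-0.6, -0.9, 0.2]
width: 35.7
gripper_force: 0.0
```

Run:
```python
from h import *
cmd(646.5,231.5,153,-5.5)
shot("top","t1")
cv2.imwrite("pics/t1c.png",cv2.resize(cv2.imread("pics/t1.png")[110:270,215:465],None,fx=2.5,fy=2.5))
```

```text
t 5.75 pos [452.6   6.1 155.6] head 2.3 w 35.7 -> xyz [1.087 1.014 0.015] roll 0.13
```

View pics/t1c.png

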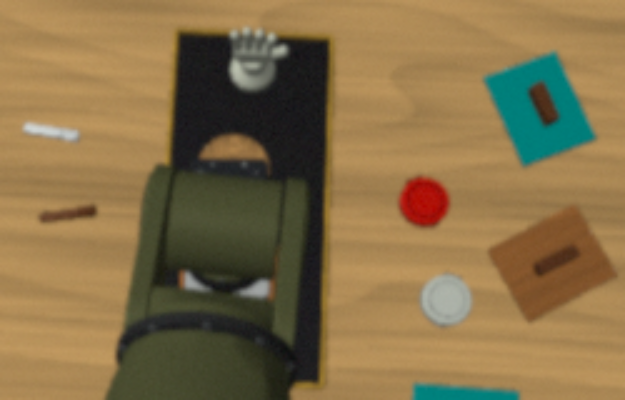

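The arm hides most of the tray; a pale grip can be seen inside the box at (225,288), and nothing else has moved. Going over grip 1.

Emit:
carry_out(moves=[{"fingers":-0.2,"x":0.2,"y":0.18,"z":0,"roll":0.13},{"fingers":-0.2,"x":0.4,"y":0.36,"z":0,"roll":0.13},{"fingers":-0.2,"x":0.6,"y":0.54,"z":0,"roll":0.13},{"fingers":-0.2,"x":0.8,"y":0.72,"z":0,"roll":0.13},{"fingers":-0.2,"x":0.95,"y":0.88,"z":0,"roll":0.13},{"fingers":-0.2,"x":1,"y":1,"z":0,"roll":0.13},{"fingers":-0.2,"x":1,"y":1,"z":0,"roll":0.13},{"fingers":-0.2,"x":1,"y":1,"z":0,"roll":0.13},{"fingers":-0.2,"x":1,"y":1,"z":0,"roll":0.13}])

```text
clock: 6.7
ee_pos: [643.2, 213.3, 153.5]
ee_rot: [0.74, 0.672, -0.001, -0.0]
contact_force: [0.6, -0.4, 0.1]
width: 37.5
gripper_force: 0.0
```

Run:
```python
from h import *
p,im,hsv=shot("wrist","w_g1")
m=((hsv[...,1]<60)&(hsv[...,2]>110)).astype(np.uint8)*255
u,v=proj(p,(646.5,231.5,10)).astype(int); print(u,v)
c=blob(m,(u-30,v-45,u+30,v+45)); r=rect(p,c,11)[1]; print(c.min(0),c.max(0),np.round(r[0],1),np.round(r[1],1),round(r[2],1))
cmd(r[0][0],r[0][1],3,-5.5)
p,im,hsv=shot("top","t2")
m=((hsv[...,1]<60)&(hsv[...,2]>130)).astype(np.uint8)*255
c=blob(m,(287,208,328,242)); r=rect(p,c,18)[1]; print('in box',r)
```

```text
325 175
[320. 145.] [332. 205.] [647.2 230.8] [67.9 11.4] 81.5
t 6.75 pos [643.3 213.2 154.2] head -5.5 w 37.8 -> xyz [0.089 0.011 0.756] roll -0.001
in box ((453.4803771972656, 6.18742561340332), (11.441821098327637, 65.37847137451172), 2.6118507385253906)
```

Grip 2 lies in the box at (453.5, 6.2). Grip 1 is at (647.2, 230.8) with its closing heading at about -8°.

Emit:
carry_out(moves=[{"fingers":-0.2,"x":0.09,"y":0.014,"z":0.1,"roll":0.04},{"fingers":-0.2,"x":0.09,"y":0.014,"z":0.3,"roll":0.04},{"fingers":-0.2,"x":0.09,"y":0.014,"z":0.5,"roll":0.04},{"fingers":-0.2,"x":0.09,"y":0.014,"z":0.66,"roll":0.04},{"fingers":-0.2,"x":0.09,"y":0.014,"z":0.74,"roll":0.04},{"fingers":-0.2,"x":0.09,"y":0.014,"z":0.755,"roll":0.04},{"fingers":-0.2,"x":0.09,"y":0.014,"z":0.755,"roll":0.04},{"fingers":-1,"x":0.09,"y":0.014,"z":0.755,"roll":0.04},{"fingers":-1,"x":0.09,"y":0.014,"z":0.755,"roll":0.04},{"fingers":-1,"x":0.09,"y":0.014,"z":0.755,"roll":0.04},{"fingers":-1,"x":0.09,"y":0.014,"z":0.755,"roll":0.04}])

```text
clock: 7.9
ee_pos: [648.8, 231.7, 4.1]
ee_rot: [0.754, 0.657, 0.0, 0.0]
contact_force: [-1.2, -0.3, 4.0]
width: 10.7
gripper_force: 30.0
```

Emit:
carry_out(moves=[{"fingers":-1,"x":0,"y":0,"z":-0.15,"roll":0},{"fingers":-1,"x":0,"y":0,"z":-0.4,"roll":0},{"fingers":-1,"x":0,"y":0,"z":-0.6,"roll":0},{"fingers":-1,"x":-0.05,"y":-0.05,"z":-0.75,"roll":0},{"fingers":-1,"x":-0.2,"y":-0.2,"z":-0.75,"roll":-0.1},{"fingers":-1,"x":-0.4,"y":-0.35,"z":-0.75,"roll":-0.17},{"fingers":-1,"x":-0.6,"y":-0.5,"z":-0.75,"roll":-0.17},{"fingers":-1,"x":-0.8,"y":-0.6,"z":-0.75,"roll":-0.17},{"fingers":-1,"x":-0.8,"y":-0.6,"z":-0.75,"roll":-0.17},{"fingers":-1,"x":-0.8,"y":-0.6,"z":-0.75,"roll":-0.17}])

```text
clock: 8.9
ee_pos: [507.9, 89.4, 154.2]
ee_rot: [0.693, 0.721, 0.001, 0.0]
contact_force: [0.6, 0.5, 0.1]
width: 10.8
gripper_force: 30.0
```

```bash
python3 -c "
from h import *
cmd(482.5,8,18,2.4)"
```

```text
t 8.9 pos [507.9  89.4 154.2] head 2.2 w 10.8 -> xyz [-0.402 -0.144  0.681] roll -0.003
```

Emit:
carry_out(moves=[{"fingers":-1,"x":-0.2,"y":-0.07,"z":0,"roll":0},{"fingers":-1,"x":-0.402,"y":-0.142,"z":0,"roll":0},{"fingers":-1,"x":-0.402,"y":-0.142,"z":0.1,"roll":0},{"fingers":-1,"x":-0.402,"y":-0.142,"z":0.25,"roll":0},{"fingers":-1,"x":-0.402,"y":-0.142,"z":0.4,"roll":0},{"fingers":-1,"x":-0.402,"y":-0.142,"z":0.54,"roll":0},{"fingers":-1,"x":-0.402,"y":-0.142,"z":0.64,"roll":0},{"fingers":-1,"x":-0.402,"y":-0.142,"z":0.68,"roll":0},{"fingers":-1,"x":-0.402,"y":-0.142,"z":0.68,"roll":0},{"fingers":-0.66,"x":-0.402,"y":-0.142,"z":0.68,"roll":0},{"fingers":-0.66,"x":-0.402,"y":-0.142,"z":0.68,"roll":0},{"fingers":-0.66,"x":-0.402,"y":-0.142,"z":0.68,"roll":0}])

```text
clock: 10.1
ee_pos: [482.9, 8.3, 18.0]
ee_rot: [0.693, 0.721, 0.0, 0.0]
contact_force: [-0.1, -0.3, 0.7]
width: 16.0
gripper_force: 0.0
```

Emit:
carry_out(moves=[{"fingers":-0.66,"x":0,"y":0,"z":-0.1,"roll":0},{"fingers":-0.66,"x":0,"y":0,"z":-0.25,"roll":0},{"fingers":-0.66,"x":0,"y":0,"z":-0.45,"roll":0},{"fingers":-0.2,"x":0,"y":0,"z":-0.68,"roll":0},{"fingers":-0.2,"x":-0.2,"y":0,"z":-0.7,"roll":-0.1},{"fingers":-0.2,"x":-0.4,"y":0,"z":-0.7,"roll":-0.2},{"fingers":-0.2,"x":-0.6,"y":0.02,"z":-0.7,"roll":-0.3},{"fingers":-0.2,"x":-0.8,"y":0.04,"z":-0.7,"roll":-0.4},{"fingers":-0.2,"x":-1,"y":0.06,"z":-0.7,"roll":-0.44},{"fingers":-0.2,"x":-1,"y":0.06,"z":-0.7,"roll":-0.44},{"fingers":-0.2,"x":-1,"y":0.06,"z":-0.7,"roll":-0.44}])

```text
clock: 11.2
ee_pos: [502.3, -191.5, 157.4]
ee_rot: [0.511, 0.86, 0.0, -0.0]
contact_force: [0.3, -0.4, -0.2]
width: 37.8
gripper_force: 0.0
```

Run:
```python
from h import *
cmd(514,-395,150,28.7)
p,im,hsv=shot("top","t3")
m=((hsv[...,1]<60)&(hsv[...,2]>130)).astype(np.uint8)*255
m[:, :287]=0; m[:,328:]=0; m[:208]=0; m[242:]=0
for c in cv2.findContours(m,0,1)[0]:
    if cv2.contourArea(c)>10: print(rect(p,c[:,0,:].astype(float),18)[1])
```

```text
t 11.2 pos [ 502.3 -191.5  157.4] head 28.6 w 37.8 -> xyz [-0.922 -0.436  0.037] roll -0.002
((453.4803771972656, 6.18742561340332), (11.441821098327637, 65.37847137451172), 2.6118507385253906)
((482.2033996582031, 7.583425521850586), (11.565802574157715, 65.75989532470703), 2.6200385093688965)
```

Both grips are in the box, at (453.5, 6.2) and (482.2, 7.6). Next is the lid.

Emit:
carry_out(moves=[{"fingers":-0.2,"x":-0.2,"y":-0.1,"z":0,"roll":0},{"fingers":-0.2,"x":-0.4,"y":-0.2,"z":0,"roll":0},{"fingers":-0.2,"x":-0.6,"y":-0.3,"z":0,"roll":0},{"fingers":-0.2,"x":-0.8,"y":-0.4,"z":0,"roll":0},{"fingers":-0.2,"x":-0.92,"y":-0.43,"z":0,"roll":0},{"fingers":-0.2,"x":-0.92,"y":-0.43,"z":0,"roll":0},{"fingers":-0.2,"x":-0.92,"y":-0.43,"z":0,"roll":0},{"fingers":-0.2,"x":-0.92,"y":-0.43,"z":0,"roll":0}])

```text
clock: 12.05
ee_pos: [515.8, -392.2, 157.7]
ee_rot: [0.509, 0.861, 0.0, -0.0]
contact_force: [-0.4, -0.3, -0.1]
width: 37.3
gripper_force: 0.0
```

Run:
```python
from h import *
p,im,hsv=shot("wrist","w_lid"); np.savez("pics/w_lid.npz",**p)
print(proj(p,(514,-358,32)),'cam',ray(p,(0,0))[0])
u,v=proj(p,(514,-358,32)).astype(int)
m=(hsv[...,2]<85).astype(np.uint8)*255
for z in (32,8):
    c=blob(m,(u-60,v-60,u+60,v+60)); r=rect(p,c,z)[1]; print(c.min(0),c.max(0),np.round(r[0],1),np.round(r[1],1),round(r[2],1))
cmd(514,-358,10,28.7)
```

```text
[338.09910244 166.56588289] cam [ 480.9295271  -331.16584292  337.5302755 ]
[329. 147.] [344. 195.] [ 515.1 -363.3] [15.8 50.8] 29.9
[329. 147.] [344. 195.] [ 517.7 -365.8] [17.1 54.8] 29.9
t 12.1 pos [ 515.8 -392.4  157.8] head 28.8 w 37.5 -> xyz [0.155 0.075 0.739] roll 0.001
```

View pics/w_lid.png

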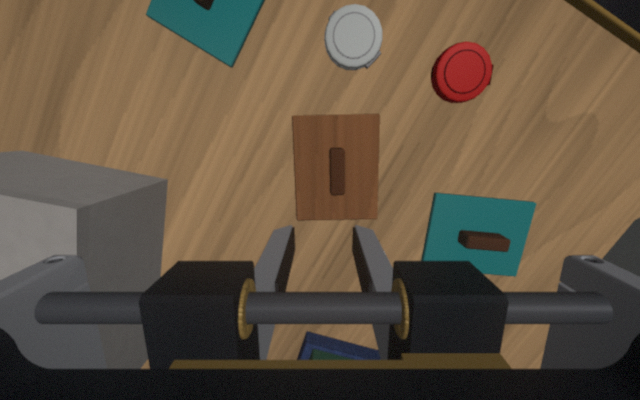

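The wrist view shows the oak lid at (337,167) with its dark bar at (337,171), turquoise decoys at (478,235) and (205,30), and the grey box at the left. I measure the slab and check the gripper's clearance from the grey box.

Run:
```python
from h import *
p=np.load("pics/w_lid.npz"); p={k:p[k] for k in p}
hsv=cv2.cvtColor(cv2.imread("pics/w_lid.png"),cv2.COLOR_BGR2HSV).astype(int)
m=((hsv[...,1]>110)&(hsv[...,2]<130)).astype(np.uint8)*255
c=blob(m,(280,105,392,226)); r=rect(p,c,8)[1]; print('slab',c.min(0),c.max(0),r)
cv2.imwrite("pics/m.png",m)
def tri(a,b):
    c1,d1=a; c2,d2=b; A=np.array([d1,-d2]).T; t=np.linalg.lstsq(A,c2-c1,rcond=None)[0]
    q1=c1+d1*t[0]; q2=c2+d2*t[1]; return (q1+q2)/2,np.linalg.norm(q1-q2)
t=camera_params("top"); s=camera_params("side")
print('grey top corner', tri(ray(t,(477,276)),ray(p,(166,181))))
print('left tops', onplane(t,(500,343),0),onplane(p,(166,181),100),onplane(p,(166,181),150), onplane(t,(477,276),100))
```

```text
slab [291. 113.] [380. 224.] ((517.8132934570312, -365.55755615234375), (100.04540252685547, 126.44219207763672), 29.319091796875)
grey top corner (array([ 347.26290283, -477.19763144,   -4.34939691]), np.float64(4.622313191670024))
left tops [ 169.94891713 -532.93465493] [ 388.28944188 -430.88398975] [ 407.79013185 -409.89337148] [ 343.15269731 -436.26739356]
```

Run:
```python
from h import *
s=camera_params("side");t=camera_params("top")
print('side base corners z0',[np.round(onplane(s,u,0)) for u in ((346,68),(372,97),(414,86))])
for z in (0,60,100,140): print(z,[np.round(onplane(t,u,z)) for u in ((477,277),(487,272),(512,343),(497,303))])
a=cv2.imread("pics/t3.png")[230:360,460:620]; b=cv2.imread("pics/side0.png")[15:115,320:440]
cv2.imwrite("pics/grey.png",np.hstack([cv2.resize(a,(400,325)),cv2.resize(b,(390,325))]))
```

```text
side base corners z0 [array([ 395., -679.]), array([ 315., -496.]), array([ 168., -567.])]
0 [array([ 344., -478.]), array([ 360., -507.]), array([ 171., -566.]), array([ 276., -530.])]
60 [array([ 342., -453.]), array([ 357., -480.]), array([ 178., -536.]), array([ 277., -503.])]
100 [array([ 341., -436.]), array([ 354., -463.]), array([ 183., -516.]), array([ 278., -484.])]
140 [array([ 339., -420.]), array([ 352., -445.]), array([ 188., -496.]), array([ 279., -466.])]
```

View pics/grey.png

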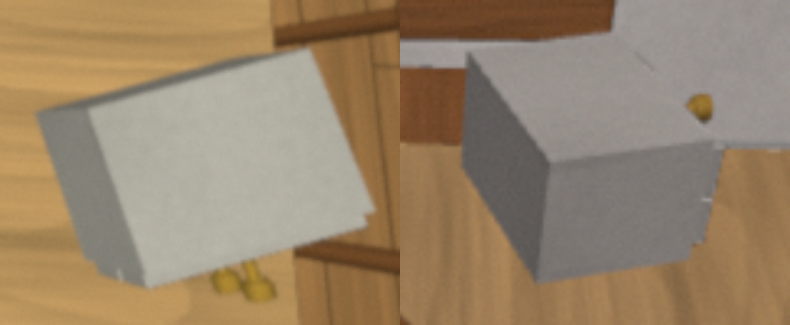

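The grey box's nearest base corner is at about (340,-480), more than 70 mm from the gripper body, so the lid can be grasped.

Emit:
carry_out(moves=[{"fingers":-0.2,"x":0.14,"y":0.072,"z":0.1,"roll":0},{"fingers":-0.2,"x":0.14,"y":0.072,"z":0.3,"roll":0},{"fingers":-0.2,"x":0.14,"y":0.072,"z":0.5,"roll":0},{"fingers":-0.2,"x":0.14,"y":0.072,"z":0.64,"roll":0},{"fingers":-0.2,"x":0.14,"y":0.072,"z":0.72,"roll":0},{"fingers":-0.2,"x":0.14,"y":0.072,"z":0.735,"roll":0},{"fingers":-0.2,"x":0.14,"y":0.072,"z":0.735,"roll":0},{"fingers":-1,"x":0.14,"y":0.072,"z":0.735,"roll":0},{"fingers":-1,"x":0.14,"y":0.072,"z":0.735,"roll":0},{"fingers":-1,"x":0.14,"y":0.072,"z":0.735,"roll":0},{"fingers":-1,"x":0.14,"y":0.072,"z":0.735,"roll":0}])

```text
clock: 13.2
ee_pos: [514.9, -362.7, 11.4]
ee_rot: [0.51, 0.86, -0.0, 0.001]
contact_force: [-1.7, 0.8, 4.7]
width: 15.7
gripper_force: 29.9
```

Emit:
carry_out(moves=[{"fingers":-1,"x":0,"y":0,"z":-0.1,"roll":0},{"fingers":-1,"x":0,"y":0,"z":-0.25,"roll":0},{"fingers":-1,"x":0,"y":0,"z":-0.4,"roll":0},{"fingers":-1,"x":0,"y":0,"z":-0.55,"roll":0},{"fingers":-1,"x":0.05,"y":0,"z":-0.7,"roll":0},{"fingers":-1,"x":0.2,"y":0,"z":-0.75,"roll":0},{"fingers":-1,"x":0.4,"y":0,"z":-0.75,"roll":0},{"fingers":-1,"x":0.4,"y":0,"z":-0.75,"roll":0},{"fingers":-1,"x":0.4,"y":0,"z":-0.75,"roll":0},{"fingers":-1,"x":0.4,"y":0,"z":-0.75,"roll":0}])

```text
clock: 14.2
ee_pos: [476.5, -292.8, 160.6]
ee_rot: [0.51, 0.86, -0.0, 0.0]
contact_force: [0.5, 0.3, -0.1]
width: 15.7
gripper_force: 30.0
```

Run:
```python
from h import *
p,im,hsv=shot("wrist","w_hold"); np.savez("pics/w_hold.npz",**p); s=state(); np.savez("pics/w_hold_s.npz",pos=s['ee_pos'])
cmd(467.5,7.5,130,2.4)
shot("side","s_hold")
```

```text
t 14.25 pos [ 476.5 -292.9  160.4] head 28.7 w 16.0 -> xyz [1.339 0.681 0.152] roll 0.438
```

View pics/w_hold.png

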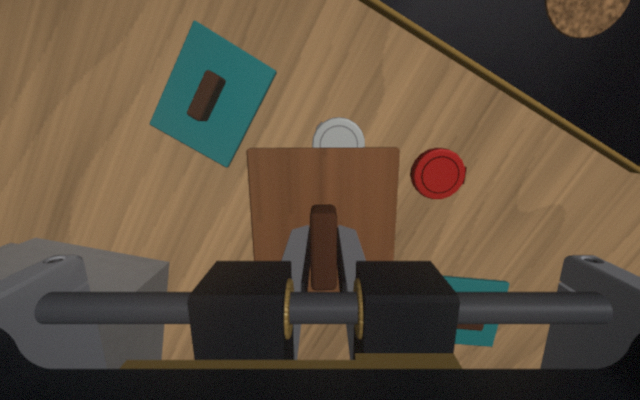

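The lid is held: its far edge runs from (247,148) to (399,147), and the bar lies between the fingers at (323,245). I compute the lid centre relative to the TCP from that edge.

Run:
```python
from h import *
from scipy.spatial.transform import Rotation as Ro
p=np.load("pics/w_hold.npz"); p={k:p[k] for k in p}; s=state(); R=Ro.from_quat(s['ee_rot']).as_matrix()
z=s['ee_pos'][2]-3.4
for u in ((247,148),(399,147)):
    w=np.r_[onplane(p,u,z),z]; print(np.round(R.T@(w-s['ee_pos']),1))
```

```text
[ 58.  -48.    3.4]
[58.8 46.2  3.4]
```

Emit:
carry_out(moves=[{"fingers":-1,"x":0.12,"y":0.06,"z":0,"roll":0.07},{"fingers":-1,"x":0.3,"y":0.15,"z":0,"roll":0.15},{"fingers":-1,"x":0.48,"y":0.24,"z":0,"roll":0.23},{"fingers":-1,"x":0.66,"y":0.33,"z":0,"roll":0.31},{"fingers":-1,"x":0.82,"y":0.42,"z":0,"roll":0.38},{"fingers":-1,"x":0.95,"y":0.48,"z":0,"roll":0.43},{"fingers":-1,"x":1,"y":0.51,"z":0,"roll":0.438},{"fingers":-1,"x":1,"y":0.51,"z":0,"roll":0.438},{"fingers":-1,"x":1,"y":0.51,"z":0,"roll":0.438}])

```text
clock: 15.2
ee_pos: [469.9, -68.3, 160.4]
ee_rot: [0.692, 0.722, -0.0, -0.0]
contact_force: [0.4, 0.2, -0.9]
width: 16.1
gripper_force: 30.0
```

```bash
python3 -c "
from h import *
cmd(468,8.5,62.5,2.4)"
```

```text
t 15.2 pos [469.9 -68.3 160.4] head 2.4 w 16.1 -> xyz [0.384 0.007 0.489] roll 0.001
```

Emit:
carry_out(moves=[{"fingers":-1,"x":0.12,"y":0.003,"z":0,"roll":0},{"fingers":-1,"x":0.28,"y":0.006,"z":0,"roll":0},{"fingers":-1,"x":0.384,"y":0.007,"z":0,"roll":0},{"fingers":-1,"x":0.384,"y":0.007,"z":0.1,"roll":0},{"fingers":-1,"x":0.384,"y":0.007,"z":0.22,"roll":0},{"fingers":-1,"x":0.384,"y":0.007,"z":0.33,"roll":0},{"fingers":-1,"x":0.384,"y":0.007,"z":0.4,"roll":0},{"fingers":-1,"x":0.384,"y":0.007,"z":0.44,"roll":0},{"fingers":-1,"x":0.384,"y":0.007,"z":0.46,"roll":0},{"fingers":-1,"x":0.384,"y":0.007,"z":0.475,"roll":0},{"fingers":-1,"x":0.384,"y":0.007,"z":0.485,"roll":0},{"fingers":-1,"x":0.384,"y":0.007,"z":0.485,"roll":0}])

```text
clock: 16.4
ee_pos: [467.9, 8.9, 63.7]
ee_rot: [0.692, 0.722, 0.0, 0.0]
contact_force: [0.5, -0.4, -1.1]
width: 16.0
gripper_force: 30.0
```

Emit:
carry_out(moves=[{"fingers":-1,"x":0,"y":0,"z":0.004,"roll":0},{"fingers":-1,"x":0,"y":0,"z":0.007,"roll":0},{"fingers":-1,"x":0,"y":0,"z":0.007,"roll":0},{"fingers":-0.2,"x":0,"y":0,"z":0.007,"roll":0},{"fingers":-0.2,"x":0,"y":0,"z":0.007,"roll":0},{"fingers":-0.2,"x":0,"y":0,"z":0.007,"roll":0},{"fingers":-0.2,"x":0,"y":0,"z":-0.1,"roll":0},{"fingers":-0.2,"x":0,"y":0,"z":-0.3,"roll":0},{"fingers":0.2,"x":-0.2,"y":0,"z":-0.45,"roll":0},{"fingers":0.6,"x":-0.35,"y":0,"z":-0.45,"roll":0},{"fingers":0.6,"x":-0.35,"y":0,"z":-0.45,"roll":0},{"fingers":0.6,"x":-0.35,"y":0,"z":-0.45,"roll":0}])

```text
clock: 17.6
ee_pos: [470.5, -61.1, 153.2]
ee_rot: [0.693, 0.721, -0.0, -0.0]
contact_force: [-0.1, 0.0, 1.6]
width: 66.5
gripper_force: 0.0
```

Run:
```python
from h import *
p,im,hsv=shot("wrist","w_lidon"); np.savez("pics/w_lidon.npz",**p)
m=((hsv[...,1]>70)&(hsv[...,2]>30)&(hsv[...,0]<25)).astype(np.uint8)*255
u,v=proj(p,(467.5,7.5,59)).astype(int); print(u,v)
c=blob(m,(u-85,max(v-90,0),u+80,min(v+90,230))); r=rect(p,c,59)[1]; print(c.min(0),c.max(0),r)
cmd(581,-208,150,77)
```

```text
323 129
[267.  58.] [378. 218.] ((467.33367919921875, -5.1086273193359375), (101.44719696044922, 144.2999725341797), 2.443070411682129)
t 17.65 pos [470.5 -60.6 153.1] head 2.4 w 69.9 -> xyz [-0.76   0.521  0.015] roll -1.243
```

View pics/w_lidon.png

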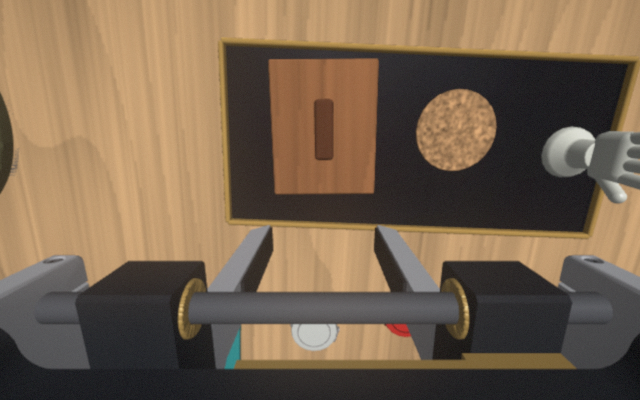

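The lid is on the box with corners at (269,60), (378,59), (375,193) and (274,194). I compute its centre, and locate the red compact from the earlier wrist pictures.

Run:
```python
from h import *
L=lambda n:(lambda q:{k:q[k] for k in q})(np.load(f"pics/{n}.npz"))
p=L("w_lidon"); w=np.array([onplane(p,u,59) for u in ((269,60),(378,59),(375,193),(274,194))]); print(np.round(w,1),w.mean(0))
for n in ("w_lid","w_hold"):
    p=L(n); hsv=cv2.cvtColor(cv2.imread(f"pics/{n}.png"),cv2.COLOR_BGR2HSV)
    m=(((hsv[...,0]<6)|(hsv[...,0]>174))&(hsv[...,1]>170)&(hsv[...,2]>60)).astype(np.uint8)*255
    c=blob(m,(400,20,520,230)); (x,y),r=cv2.minEnclosingCircle(c.astype(np.float32)); print(n,c.min(0),c.max(0),rect(p,c,14)[1])
cmd(600,-208,150,90)
```

```text
[[417.7  63.4]
 [511.7  68.2]
 [519.2 -50. ]
 [422.2 -55.1]] [467.71819112   6.64803458]
w_lid [434.  42.] [492. 101.] ((580.2760009765625, -212.69825744628906), (57.13740158081055, 56.79673767089844), 57.56377410888672)
w_hold [412. 149.] [465. 198.] ((580.1613159179688, -213.4958953857422), (59.52211380004883, 55.62947463989258), 28.76352882385254)
t 17.65 pos [470.5 -60.6 153.1] head 2.4 w 69.9 -> xyz [-0.764  0.616  0.015] roll -1.46
```

Lid centre (467.7, 6.6) against box (467, 7.5): good. The red compact is at about (580,-212).

Emit:
carry_out(moves=[{"fingers":0.7,"x":-0.12,"y":0.1,"z":0,"roll":-0.14},{"fingers":0.7,"x":-0.24,"y":0.2,"z":0,"roll":-0.28},{"fingers":0.7,"x":-0.36,"y":0.3,"z":0,"roll":-0.42},{"fingers":0.7,"x":-0.5,"y":0.4,"z":0,"roll":-0.56},{"fingers":0.7,"x":-0.6,"y":0.5,"z":0,"roll":-0.7},{"fingers":0.7,"x":-0.7,"y":0.6,"z":0,"roll":-0.84},{"fingers":0.7,"x":-0.78,"y":0.6,"z":0,"roll":-0.95},{"fingers":0.7,"x":-0.78,"y":0.6,"z":0,"roll":-1},{"fingers":0.7,"x":-0.78,"y":0.6,"z":0,"roll":-1},{"fingers":0.7,"x":-0.78,"y":0.6,"z":0,"roll":-1}])

```text
clock: 18.65
ee_pos: [597.2, -210.7, 153.1]
ee_rot: [0.239, 0.971, 0.0, -0.0]
contact_force: [0.3, 0.2, 0.5]
width: 79.6
gripper_force: 0.0
```

Emit:
carry_out(moves=[{"fingers":0.7,"x":0,"y":0,"z":0,"roll":-0.14},{"fingers":0.7,"x":0,"y":0,"z":0,"roll":-0.28},{"fingers":0.7,"x":0,"y":0,"z":0,"roll":-0.42},{"fingers":0.7,"x":0,"y":0,"z":0,"roll":-0.46},{"fingers":0.7,"x":0,"y":0,"z":0,"roll":-0.46},{"fingers":0.7,"x":0,"y":0,"z":0,"roll":-0.46}])

```text
clock: 19.25
ee_pos: [597.2, -211.2, 153.5]
ee_rot: [0.001, 1.0, 0.0, -0.0]
contact_force: [-0.5, -0.1, 0.3]
width: 80.4
gripper_force: 0.0
```

Run:
```python
from h import *
p,im,hsv=shot("wrist","w_red")
m=(((hsv[...,0]<6)|(hsv[...,0]>174))&(hsv[...,1]>170)&(hsv[...,2]>60)).astype(np.uint8)*255
c=blob(m,(200,50,440,330)); print(c.min(0),c.max(0),rect(p,c,14)[1])
cmd(580,-212,5,90)
```

```text
[296. 152.] [346. 203.] ((580.083251953125, -213.7764129638672), (55.46799087524414, 56.96843338012695), 88.70339965820312)
t 19.3 pos [ 597.2 -211.3  153.5] head 89.9 w 80.0 -> xyz [ 0.086 -0.004  0.742] roll -0.001
```

View pics/w_red.png

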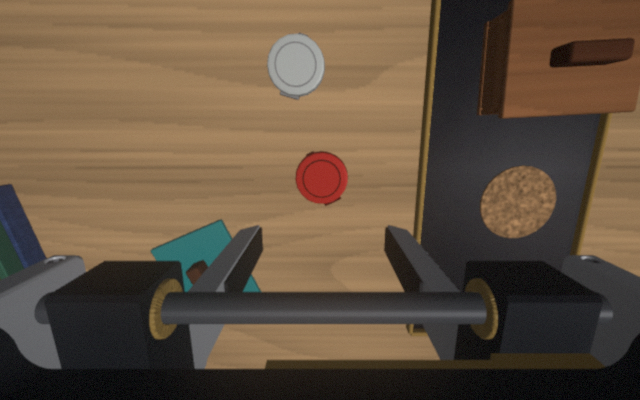

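The wrist view shows the red compact at (322,178), clear of the white one at (296,65) and of the turquoise decoy at (205,260). Grasping it along y avoids its small clasp nubs.

Emit:
carry_out(moves=[{"fingers":0.7,"x":0.087,"y":-0.007,"z":0.1,"roll":0},{"fingers":0.7,"x":0.087,"y":-0.007,"z":0.3,"roll":0},{"fingers":0.7,"x":0.087,"y":-0.007,"z":0.5,"roll":0},{"fingers":0.7,"x":0.087,"y":-0.007,"z":0.65,"roll":0},{"fingers":0.7,"x":0.087,"y":-0.007,"z":0.73,"roll":0},{"fingers":0.7,"x":0.087,"y":-0.007,"z":0.742,"roll":0},{"fingers":0.7,"x":0.087,"y":-0.007,"z":0.742,"roll":0},{"fingers":0,"x":0.087,"y":-0.007,"z":0.742,"roll":0},{"fingers":0,"x":0.087,"y":-0.007,"z":0.742,"roll":0},{"fingers":0,"x":0.087,"y":-0.007,"z":0.742,"roll":0},{"fingers":0,"x":0.087,"y":-0.007,"z":0.742,"roll":0}])

```text
clock: 20.4
ee_pos: [580.2, -213.3, 5.9]
ee_rot: [-0.0, 1.0, -0.0, 0.001]
contact_force: [-0.2, 0.2, 6.0]
width: 57.4
gripper_force: 30.0
```

Emit:
carry_out(moves=[{"fingers":-0.2,"x":0,"y":0,"z":-0.1,"roll":0},{"fingers":-0.2,"x":0,"y":0,"z":-0.3,"roll":0},{"fingers":-0.2,"x":0,"y":0,"z":-0.5,"roll":0},{"fingers":-0.2,"x":0,"y":0.05,"z":-0.65,"roll":0},{"fingers":-0.2,"x":0,"y":0.2,"z":-0.7,"roll":0},{"fingers":-0.2,"x":0,"y":0.4,"z":-0.7,"roll":0},{"fingers":-0.2,"x":0,"y":0.6,"z":-0.7,"roll":0},{"fingers":-0.2,"x":0,"y":0.6,"z":-0.7,"roll":0},{"fingers":-0.2,"x":0,"y":0.6,"z":-0.7,"roll":0}])

```text
clock: 21.3
ee_pos: [579.8, -92.6, 145.3]
ee_rot: [-0.001, 1.0, -0.0, 0.0]
contact_force: [0.0, -0.6, -0.2]
width: 57.5
gripper_force: 30.0
```

Run:
```python
from h import *
p,im,hsv=shot("wrist","w_redheld"); pos=state()['ee_pos']
m=(((hsv[...,0]<6)|(hsv[...,0]>174))&(hsv[...,1]>170)&(hsv[...,2]>60)).astype(np.uint8)*255
c=blob(m,(200,50,440,330)); print(c.min(0),c.max(0),rect(p,c,pos[2]+9)[1],pos)
cmd(610,11.8,13.5,90)
```

```text
[277. 196.] [369. 287.] ((578.8101806640625, -92.38902282714844), (57.516963958740234, 59.83127975463867), 67.92877960205078) [579.77526081 -93.43615183 145.15956123]
t 21.35 pos [579.8 -93.4 145.2] head 90.0 w 57.1 -> xyz [-0.151  0.526  0.658] roll 0.0
```

View pics/w_redheld.png

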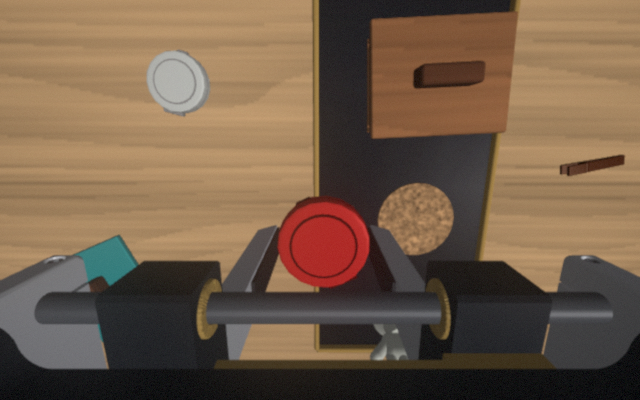

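The red compact is held level at (323,243), centred in the fingers. Now I place it on the coaster.

Emit:
carry_out(moves=[{"fingers":-0.2,"x":-0.04,"y":0.15,"z":0,"roll":0},{"fingers":-0.2,"x":-0.1,"y":0.35,"z":0,"roll":0},{"fingers":-0.2,"x":-0.153,"y":0.523,"z":0,"roll":0},{"fingers":-0.2,"x":-0.153,"y":0.523,"z":0.1,"roll":0},{"fingers":-0.2,"x":-0.153,"y":0.523,"z":0.25,"roll":0},{"fingers":-0.2,"x":-0.153,"y":0.523,"z":0.4,"roll":0},{"fingers":-0.2,"x":-0.153,"y":0.523,"z":0.52,"roll":0},{"fingers":-0.2,"x":-0.153,"y":0.523,"z":0.6,"roll":0},{"fingers":-0.2,"x":-0.153,"y":0.523,"z":0.635,"roll":0},{"fingers":-0.2,"x":-0.153,"y":0.523,"z":0.648,"roll":0},{"fingers":-0.2,"x":-0.153,"y":0.523,"z":0.648,"roll":0},{"fingers":-0.2,"x":-0.153,"y":0.523,"z":0.648,"roll":0}])

```text
clock: 22.55
ee_pos: [610.9, 11.4, 16.5]
ee_rot: [-0.0, 1.0, -0.0, 0.001]
contact_force: [0.2, 0.3, -0.1]
width: 57.2
gripper_force: 30.0
```

Emit:
carry_out(moves=[{"fingers":0.5,"x":0,"y":0,"z":0,"roll":0},{"fingers":0.5,"x":0,"y":0,"z":0,"roll":0},{"fingers":0.5,"x":0,"y":0,"z":0,"roll":0},{"fingers":0.5,"x":0,"y":0,"z":-0.1,"roll":0},{"fingers":0.5,"x":0,"y":0,"z":-0.25,"roll":0},{"fingers":0.5,"x":0,"y":0,"z":-0.45,"roll":0},{"fingers":0.5,"x":0,"y":0,"z":-0.65,"roll":0},{"fingers":0.5,"x":-0.03,"y":-0.2,"z":-0.75,"roll":0},{"fingers":0.5,"x":-0.06,"y":-0.4,"z":-0.75,"roll":0},{"fingers":0.5,"x":-0.06,"y":-0.65,"z":-0.75,"roll":0},{"fingers":0.5,"x":-0.06,"y":-0.85,"z":-0.75,"roll":0},{"fingers":0.5,"x":-0.06,"y":-0.85,"z":-0.75,"roll":0}])

```text
clock: 23.75
ee_pos: [621.8, -163.1, 165.3]
ee_rot: [0.002, 1.0, -0.0, -0.0]
contact_force: [-0.4, -0.3, 0.3]
width: 70.6
gripper_force: 0.0
```

Run:
```python
from h import *
p,im,hsv=shot("top","t_end"); q,im2,_=shot("side","s_end")
m=(((hsv[...,0]<6)|(hsv[...,0]>174))&(hsv[...,1]>190)&(hsv[...,2]>110)).astype(np.uint8)*255
c=blob(m,(280,150,340,205)); print('red',rect(p,c,27)[1]); cmd(0,0,0)
m=(hsv[...,2]<110).astype(np.uint8)*255; print('brown',rect(p,blob(m,(220,185,262,205)),10)[1][0])
m=((hsv[...,1]<60)&(hsv[...,2]>150)).astype(np.uint8)*255; print('white',rect(p,blob(m,(380,217,407,243)),18)[1][0])
cv2.imwrite("pics/end.png",np.hstack([cv2.resize(im[110:260,155:415],(390,225)),cv2.resize(im2[160:400,180:400],(390,425))[:225]]) if 0 else np.hstack([cv2.resize(im[110:270,160:350],(400,337)),cv2.resize(im2[165:245,185:380],(400,164)).repeat(1,0) if 0 else cv2.copyMakeBorder(cv2.resize(im2[160:250,185:380],(400,185)),0,152,0,0,0)]))
```

```text
red ((610.0602416992188, 12.191583633422852), (54.188228607177734, 52.308353424072266), 2.646502733230591)
t 23.85 pos [ 622.2 -159.1  165.3] head 89.9 w 70.8 -> xyz [3.112 0.791 0.827] roll 0
brown (550.1091918945312, 185.91896057128906)Traceback (most recent call last):
  File "<stdin>", line 6, in <module>
  File "h.py", line 15, in blob
    return max(cs,key=cv2.contourArea)[:,0,:].astype(float)
           ~~~^^^^^^^^^^^^^^^^^^^^^^^^
ValueError: max() iterable argument is empty
```

Run:
```python
import cv2,numpy as np
a=cv2.imread("pics/t_end.png")[110:270,150:410]; b=cv2.imread("pics/s_end.png")[95:400,180:420]
cv2.imwrite("pics/end.png",np.hstack([cv2.copyMakeBorder(cv2.resize(a,(420,258)),0,212,0,0,0),cv2.resize(b,(370,470))]))
```

```text
(no output)
```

View pics/end.png

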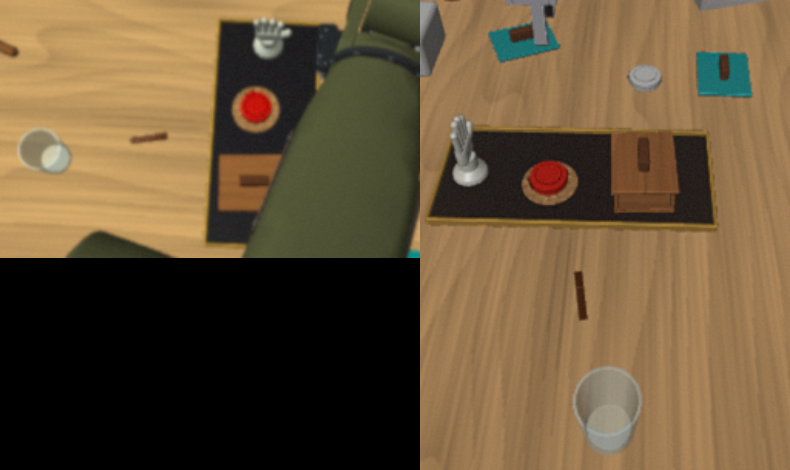

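The final views show everything in place:
- **Red compact:** flat on the coaster at (256,106) in the top crop. It measures (610,12), the same as the coaster centre.
- **Lid:** square on the box at (643,160) in the side crop.
- **Left alone:** the tortoiseshell grip is still at top pixel (242,195), so the odd number printed for it was a shadow in the mask. The white compact and tumbler show no movement.

The gripper is clear of everything, so I hand in.

```bash
python3 -c "
from workcell import *
print(finish_job())"
```

```text
the job is handed in; nothing more can be done
None
```

I've handed the job in: both steel grips are in the closed oak box, the lid sits centred on it to about 1 mm, and the red compact lies flat on the coaster. The tortoiseshell grip, white compact and tumbler look unmoved; the hand-in returned no verdict.

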